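# Clip the control pod on the lathe's accessory rail and clamp it

## Robot

A 6-joint arm with a two-finger parallel gripper is mounted at the origin on the work surface. World frame = base frame: x ahead of the robot, y to its left, z up, the work surface at z = 0. Lengths are in m, angles in rad, forces in N, time in s.
With the tool pointing down it reaches from about 0.35 to 0.875 m from the base axis. Payload 15.5 kg.
Tool frame: the origin (TCP) lies at the very end of the fingers, on their centre line; the grasp point (between the pads) lies 19 mm behind it; z points along the fingers, y is the line along which they close (so a half turn about z gives the same grasp; the last joint's range is limited). The gripper opens to 85 mm and grips with 20 to 120 N. Pads are 22 mm wide; open, the fingers measure 114 mm over their backs; the gripper's body (76 mm by 85 mm) begins 54 mm behind the grasp point. The pads swing forward as they close: fully open they stand 13 mm farther back than shut.
Start: joints at [-1.288, 0.494, 1.345, -0, 1.302, -0.096], TCP at [0.231, -0.581, 0.231] pointing down, gripper open.
Joint ranges: [-2.91, 2.91], [-0.82, 2.16], [0.22, 2.67], [-1.22, 4.37], [0.12, 2.79], [-3.08, 3.08]. Speed limits (rad/s): [1.89, 1.89, 2.57, 3.01, 3.01, 3.01].

## Interface

Orientations are given as a unit quaternion [x, y, z, w].
In Python, from workcell import state, read_camera, camera_params, finish_job gives the robot as it stands.
- The arm moves only by the tool move_arm, never from a script. Its argument "plan" is a list of rows, each an object with "travel": the shift along the tool's x, y, z in m, a list of three; "angular": the turn, a rotation vector about the tool's x, y, z in rad, a list of three; "jaw": the finger opening in m, from 0 to 0.0854. A call has 1 to 5 rows; each row shifts and turns the commanded pose from where the row before left it, along the tool's axes as they then stand; what a row does not reach is not made up. A row lasts 1/8 s, in which the tool goes at most 62.5 mm and 10.7 degrees, less where a joint would pass 70% of its speed; a pose out of reach is approached as far as the arm can. A call is refused whole if a number of a shift passes 0.0625 or a number of a turn 0.188, either way. A call with a gripper value outside its range is refused whole. The fingers move at their own pace and stop on an object; "newtons" is the grip in N (left out, the last holds). Time passes only in rows, so rows that do not move let the fingers close. It gives the time, the measured TCP pose, the force, the opening and the grip force at its end, in the units of the state.
- state(): the state, without advancing time (a new reading comes with each control period).
- read_camera(name): name is "side" or "top"; returns the picture (420x560x3 uint8, blue, green, red); there is no depth.
- camera_params(name): a dict with "fov_y" (degrees; the focal length in pixels is half the picture's height over the tangent of half this angle, whatever the lens; pixels are square), "cx", "cy" (the principal point, pixels), "dist_coeffs" ([k1, k2, p1, p2, k3] as OpenCV has them; the pictures are not rectified), "camera_from_world" (4x4, takes a point from world to camera coordinates). Camera axes: x right, y down, z forward; pixel columns grow to the right and rows downward; lengths in m; the calibration is good to about 2 mm. A picture is of the moment at which its call begins. camera_params takes no time and is no camera call.
- finish_job(): hands the job in; it is judged then, once.
The state is a dict: "t": time; "qpos": joint angles; "qvel": joint speeds; "tau": joint torques, N m; "ee_pos": TCP position; "tcp_rot": TCP orientation; "ft_force": force on the tool from outside, world axes, zero at the start; "wrist_torque": the same for the moment, N m; "width": opening from 0.0 (shut) to 1.0 (fully open); "gripper_force": force on a finger pad.
Only numpy, scipy, OpenCV 4.12 (cv2) and the standard library are available. Lean on these libraries where they do the work, as an engineer would, in place of code of your own. Each camera call takes 0.05 s, during which the arm holds its last target. There are 200 camera calls.

## Task

Clip the grey speed-control pod onto the rail between the two yellow lines, its steel fork towards the red end: hook its lip under the rail's near edge, then rock it down until the orange sprung foot clicks under the far edge. Then drop the red-handled clamp stud's head into the T-slot at the red end, slide it fully home into the pod's fork and give it a quarter turn so that it locks. Leave everything else on the bench where it is.

Things in the scene. Friction and masses are not known exactly. Their poses are not given: they have to be found in the camera images.
- berth (a point): Point on the rail's top face (60 mm above the table), over the T-slot's centre, midway between the two yellow cross lines that lie 45 mm either side. Axes: x across the rail (away from the robot), y along it to the red end, z up. The rail runs from y = -75 to 185 mm of it. Pod home: pod_seat lies here.
- rail: Fixed aluminium rail, 260 mm long, on a green base 72 mm wide; origin under its middle, axes as berth. Both long edges are flanges 6 mm thick out to x = +-50 mm, free for 14 mm underneath. The T-slot runs its full length: mouth 18 mm wide, 6 mm deep; below it a cavity 38 mm wide, its floor 18 mm below the rail's top.
- load (a point): Centre of the slot at the rail's top face in the middle of the red end (50 mm long), 150 mm along +y from berth: where to drop the stud in. Axes as berth.
- pod_grip (a point): Centre of the pod's black grip block (30 mm in x, 36 in y, 35 high). Pod axes: y to its steel fork, x to its orange foot, z up. The pod's underside is 57.5 mm below this point; its box (104 x 60 mm, 40 high) has its top 17.5 mm below it.
- pod_seat (a point): Centre of the pod's flat underside, which lands on the rail's top; axes as pod_grip. Pod home: this point is at berth, within a few mm.
- pod: The grey control pod with red and white buttons, about 0.4 kg; origin at pod_seat. It starts on a fixed wood block (80 x 60 x 34 mm), hook and foot hanging over the block's sides. Hook it with its far side (foot) raised about 20 degrees, coming from the robot's side, then rock it down about the near flange edge.
- hook_lip (a point): Upper inner edge of the pod's hook lip, at (-44, 0, -10.5) mm from pod_seat. The hook wall's inner face is at x = -52.5 mm; the lip (6.5 mm thick, 50 mm wide) reaches from it to this edge, 10.5 mm below the underside; the 6 mm flange goes between.
- pod_foot (a joint): Orange sprung foot on the pod's far side: 0 at rest, outward positive, to 0.009 m. Its nose hangs 24 mm below the underside; its ramp cams it out about 5 mm over the flange, then it snaps under (nose top 8 mm below the underside, in to x = 45.5 mm). Clicks with about 8 N on the pod's far edge, or 16 N at its middle.
- fork_home (a point): Where the stud's axis stands when home in the pod's fork: (0, 64, 0) mm from pod_seat. The fork is a 6 mm steel tab lying on the rail's top, 56 mm wide, from the pod's side (y = 30 mm) to y = 84 mm; its slot, 22 mm wide, opens to +y and ends at y = 58 mm.
- stud_grip (a point): Centre of the clamp stud's red bar handle: 14 mm thick in x, 50 mm long in y, 30 mm high; z up. The T-head below is parallel to the bar (long in y).
- stud_foot (a point): Underside centre of the stud's T-head, 75 mm below stud_grip. Head 14 mm in x, 30 in y, 8 thick; neck 12 mm thick; collar 32 mm across, 28 to 34 mm above this point; handle from 60 to 90 mm above. In the slot the head stands on the cavity floor and the collar passes over the fork.
- stud: Steel clamp stud with red handle, 90 mm tall, 0.15 kg; origin at stud_foot. Starts upright in the slot of a fixed pale wood block (70 x 80 x 36 mm); lift it 30 mm to clear. Its head enters the T-slot lengthwise; turned a quarter turn, either way, it lies across under the slot's lips.
- blank: bystander: pale wood cylinder, 90 mm across, 75 high; leave it. Origin at its underside centre.
- mug: bystander: blue mug 80 mm across, 85 high; leave it. Origin at its underside centre.
- cup: bystander: white cup 76 mm across, 95 high; leave it. Origin at its underside centre.
- driver: bystander: screwdriver with a yellow handle; leave it. Origin at its underside centre.
- offcut: bystander: dark wood block 90 x 50 x 35 mm; leave it. Origin at its underside centre.
- finial: bystander: turned pale wood finial 56 mm across, 80 high; leave it. Origin at its underside centre.
- spanner: bystander: steel spanner; leave it. Origin at its underside centre.
- collet: bystander: dark steel ring 90 mm across, 30 high; leave it. Origin at its underside centre.
There are look-alikes about, which are no part of the job. There is more than one size of the stud; the one meant has the size given above.

How it is judged:
On the way, in this order (a step that is already met when the one before it is completed fails the run):
1. the pod's lip is hooked under the rail's near edge while the pod is still tilted (x of hook_lip in the frame of berth between -0.049 and -0.03 m and z of hook_lip in the frame of berth between -0.025 and -0.005 m and y of hook_lip in the frame of berth between -0.07 and 0.08 m and angle between pod_seat's own z axis and vertical above 0.1 rad), for 0.1 s.
2. the pod is rocked down flat on the rail and its foot has clicked in under the far edge (z of pod_seat in the frame of berth between -0.003 and 0.003 m and y of pod_seat in the frame of berth between -0.015 and 0.015 m and x of pod_seat in the frame of berth between -0.006 and 0.006 m and angle between pod_seat's own z axis and vertical below 0.05 rad and angle between the x axis of pod_seat and the x axis of berth, either way round below 0.08 rad and y of fork_home in the frame of berth above 0.03 m and value of joint pod_foot below 0.0025 m), for 0.2 s.
3. the stud's head is down in the T-slot at the red end, clear of the fork (z of stud_foot in the frame of berth below -0.0135 m and x of stud_foot in the frame of berth between -0.008 and 0.008 m and y of stud_foot in the frame of load between -0.035 and 0.035 m), for 0.1 s.
4. the stud is slid fully home in the fork, its head still lengthwise (z of stud_foot in the frame of berth below -0.0135 m and x of stud_foot in the frame of berth between -0.008 and 0.008 m and y of stud_foot in the frame of fork_home between -0.01 and 0.007 m and x of stud_foot in the frame of fork_home between -0.008 and 0.008 m and angle between the y axis of stud_foot and the y axis of berth, either way round below 0.5 rad), for 0.1 s.
5. the stud is turned a quarter turn (z of stud_foot in the frame of berth below -0.0135 m and x of stud_foot in the frame of berth between -0.008 and 0.008 m and y of stud_foot in the frame of fork_home between -0.01 and 0.007 m and x of stud_foot in the frame of fork_home between -0.008 and 0.008 m and angle between the y axis of stud_foot and the x axis of berth, either way round below 0.26 rad), for 0.2 s.
At the end, for the whole second after the job is handed in: Pod flat on the rail (3 mm, 0.05 rad), within 15 mm of the mid-point between the lines, fork to the red end, foot sprung back (under 2.5 mm). Stud upright in the slot (0.15 rad), head below the lips, neck within 7 mm of the fork's end, head within 15 degrees of square across; both at rest (all of step 2 and all of step 5 and angle between stud_foot's own z axis and vertical below 0.15 rad and linear speed of each of pod, stud below 0.02 m/s); the robot touches nothing.
It fails at once if another thing on the bench is moved more than 30 mm (distance of any of blank, mug, cup, driver, offcut, finial, spanner, collet from where it was at the start of the episode above 0.03 m).
It also fails if it takes over 64 s, if anything falls off the work surface, if the arm or the gripper's body presses on something with over 40 N, if the wrist force passes 120 N, or if a joint passes its speed limit or range.

## Working session

There is one attempt and no reset: what is moved stays moved. The work goes in short steps, Python scripts to look and compute and a tool call to move; the robot and the scene stay as the last step left them, time stands still between calls to the robot, and variables do not carry over. Pictures are saved under pics/ and viewed, at most 10 in all, crops included, and the job is handed in when it is done.

Besides the shell and the picture viewer there is one more tool, called after ">>>" by a JSON object that holds its "fn" and its "kwargs", one argument or row to a line. move_arm: Moves the arm, as the interface text tells. Its arguments: {"type":"object","properties":{"plan":{"type":"array"},"newtons":{"type":"number"}},"required":["plan"]}

```bash
mkdir -p pics; cat > h.py <<'E'
import numpy as np, cv2
from workcell import state, read_camera, camera_params
def K(p,h=420):
    f=h/2/np.tan(np.radians(p['fov_y'])/2); return np.array([[f,0,p['cx']],[0,f,p['cy']],[0,0,1.]])
def ray(cam,uv):
    p=camera_params(cam); T=np.array(p['camera_from_world']); R,t=T[:3,:3],T[:3,3]
    n=cv2.undistortPoints(np.array(uv,float).reshape(-1,1,2),K(p),np.array(p['dist_coeffs'],float)).reshape(-1,2)
    d=np.c_[n,np.ones(len(n))]@R; return -R.T@t,d
def on_z(cam,uv,z):
    c,d=ray(cam,uv); return c+d*((z-c[2])/d[:,2])[:,None]
def proj(cam,P):
    p=camera_params(cam); T=np.array(p['camera_from_world'])
    return cv2.projectPoints(np.array(P,float).reshape(-1,1,3),cv2.Rodrigues(T[:3,:3])[0],T[:3,3],K(p),np.array(p['dist_coeffs'],float))[0].reshape(-1,2)
def tri(uv1,uv2,c1='top',c2='side'):
    a,d=ray(c1,[uv1]);b,e=ray(c2,[uv2]);d=d[0];e=e[0]
    s=np.linalg.lstsq(np.c_[d,-e],b-a,rcond=None)[0];p,q=a+d*s[0],b+e*s[1];return (p+q)/2,np.linalg.norm(p-q)
E
python3 - <<'E'
from h import *
for c in('top','side'):
    im=read_camera(c);cv2.imwrite(f'pics/{c}0.png',im);p=camera_params(c)
    T=np.array(p['camera_from_world']);print(c,p['fov_y'],p['dist_coeffs'],(-T[:3,:3].T@T[:3,3]).round(3),T[:3,:3].round(2).tolist())
E
```

```text
top 55.353376286487105 [-0.05535866  0.          0.          0.          0.        ] [0.512 0.013 1.258] [[0.0, -1.0, -0.0], [-1.0, -0.0, -0.05], [0.05, 0.0, -1.0]]
side 52.89263781918204 [0.03049685 0.         0.         0.         0.        ] [0.1   0.875 1.045] [[-0.88, -0.48, 0.0], [-0.33, 0.61, -0.72], [0.34, -0.63, -0.7]]
```

View pics/top0.png

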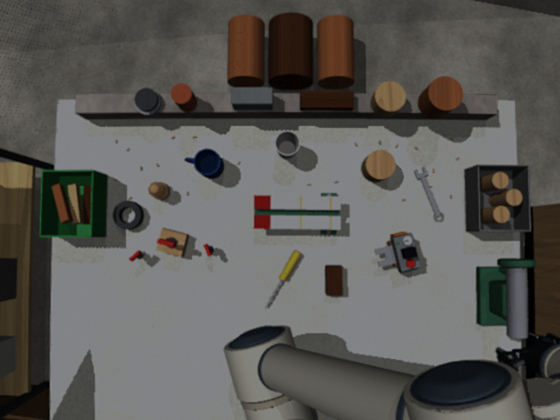

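View pics/side0.png

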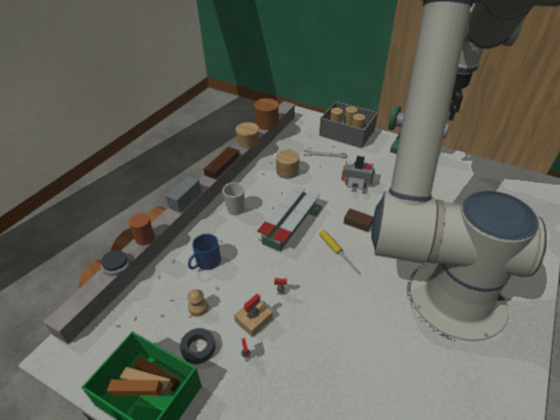

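The top view shows the rail at (298,212) with its red end on the left (+y), and the pod at (403,252) with its fork pointing left. Stud candidates are the upright one in the pale block at (172,242), a loose one at (137,256) and a loose one at (209,250). By the description I choose the one in the block. I'll check that in one crop.

```bash
python3 - <<'E'
from h import *
t=cv2.imread('pics/top0.png');s=cv2.imread('pics/side0.png')
def c(im,x,y,w,h): return cv2.resize(im[y:y+h,x:x+w],(400,300),interpolation=cv2.INTER_CUBIC)
o=np.vstack([np.hstack([c(t,370,220,80,60),c(t,245,182,104,78)]),np.hstack([c(t,125,215,100,75),c(s,220,260,100,75)])])
cv2.imwrite('pics/crop0.png',o)
hsv=cv2.cvtColor(t,cv2.COLOR_BGR2HSV)
print('z0 scale', on_z('top',[(280,210),(281,210)],0.06).round(4).tolist())
red=(((hsv[...,0]<6)|(hsv[...,0]>174))&(hsv[...,1]>150)&(hsv[...,2]>70)).astype(np.uint8)
for im,nm in((t,'top'),(s,'side')):
    hsv=cv2.cvtColor(im,cv2.COLOR_BGR2HSV)
    red=(((hsv[...,0]<6)|(hsv[...,0]>174))&(hsv[...,1]>150)&(hsv[...,2]>70)).astype(np.uint8)
    n,l,st,ce=cv2.connectedComponentsWithStats(red)
    for i in range(1,n):
        if st[i,4]>15:
            r=cv2.minAreaRect(np.argwhere(l==i)[:,::-1].astype(np.float32)); print(nm,st[i,4],ce[i].round(1),[np.round(v,1) for v in r])
    dark=(hsv[...,2]<45).astype(np.uint8);n,l,st,ce=cv2.connectedComponentsWithStats(dark)
    for i in range(1,n):
        x,y=ce[i]
        if st[i,4]>20 and ((nm=='top' and 380<x<430 and 220<y<280)or(nm=='side' and 330<x<390 and 145<y<195)):
            print(nm,'dark',st[i],ce[i].round(1),cv2.minAreaRect(np.argwhere(l==i)[:,::-1].astype(np.float32)))
E
```

```text
z0 scale [[0.5852, 0.0173, 0.06], [0.5853, 0.0143, 0.06]]
top 195 [262. 202.] [array([262., 202.]), array([12., 14.]), np.float64(90.0)]
top 199 [261.9 221.3] [array([261.5, 221.5]), array([13., 15.]), np.float64(90.0)]
top 77 [165.8 242.4] [array([165.6, 242.2]), array([15.8,  5.1]), np.float64(18.4)]
top 33 [207.1 249.5] [array([207.3, 249.6]), array([11.2,  2.7]), np.float64(63.4)]
top 33 [134.5 255.8] [array([134.7, 255.7]), array([ 2.7, 11.4]), np.float64(50.2)]
top 53 [410.5 263.4] [array([410. , 263.5]), array([7., 8.]), np.float64(90.0)]
top dark [391 238  11  35  81] [395.8 255.6] ((395.4100036621094, 255.1529541015625), (35.4215087890625, 2.868138551712036), 75.46554565429688)
top dark [401 246  17  14 184] [409.1 252.8] ((408.9118347167969, 253.1470947265625), (12.854386329650879, 15.279744148254395), 75.96376037597656)
side 20 [367.6 166. ] [array([367.7, 165.9]), array([5.1, 3.8]), np.float64(18.4)]
side 118 [266.  228.2] [array([266.1, 228.2]), array([10.3, 13.3]), np.float64(38.7)]
side 131 [281.5 234.7] [array([281.5, 234.5]), array([13. , 11.2]), np.float64(26.6)]
side 53 [279.9 281. ] [array([280. , 281.5]), array([ 5., 10.]), np.float64(90.0)]
side 82 [250.9 301.8] [array([250.9, 301.6]), array([ 6. , 19.3]), np.float64(39.8)]
side 42 [244.6 346.5] [array([244.7, 346.1]), array([14.5,  3.1]), np.float64(79.7)]
side dark [356 157   8  11  71] [359.3 162.3] ((359.268310546875, 162.08535766601562), (6.51546049118042, 10.490996360778809), 6.34019136428833)
```

View pics/crop0.png

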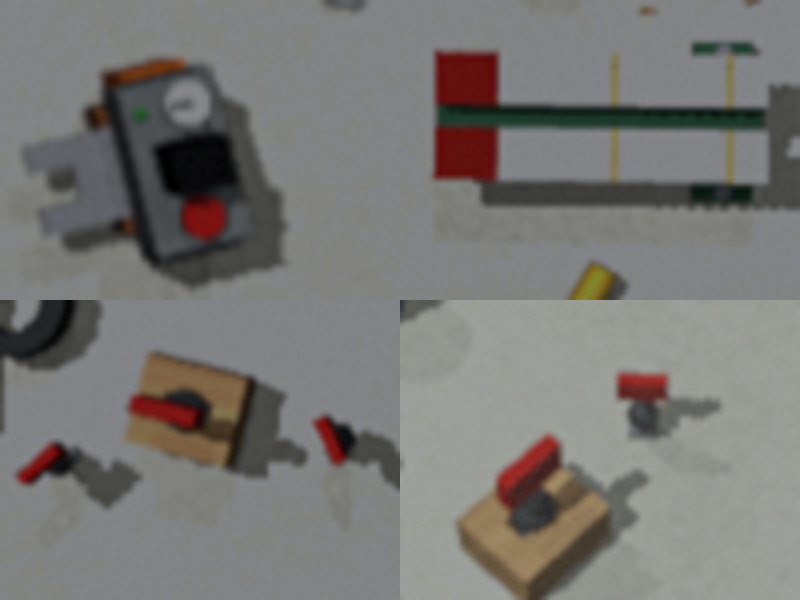

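The crop confirms the stud in the block: its handle is the large one, while the two loose studs are smaller look-alikes. Next I measure the rail, pod and stud precisely.

```bash
python3 - <<'E'
from h import *
t=cv2.imread('pics/top0.png');s=cv2.imread('pics/side0.png')
a=cv2.resize(t[228:278,372:427],(550,500),interpolation=cv2.INTER_CUBIC)
b=cv2.resize(t[225:262,153:190],(250,250),interpolation=cv2.INTER_CUBIC)
c=cv2.resize(s[290:330,232:272],(250,250),interpolation=cv2.INTER_CUBIC)
o=np.hstack([a,np.vstack([b,c])]);o=np.clip(o*1.6,0,255).astype(np.uint8);cv2.imwrite('pics/crop1.png',o)
# rail edges: white/red top face
hsv=cv2.cvtColor(t,cv2.COLOR_BGR2HSV)
red=(((hsv[...,0]<6)|(hsv[...,0]>174))&(hsv[...,1]>150)&(hsv[...,2]>70))
ys=np.argwhere(red[190:235,250:275]);print('red rows',ys[:,0].min()+190,ys[:,0].max()+191,'cols',ys[:,1].min()+250,ys[:,1].max()+251)
g=t.astype(int)
for r in (200,206,219,225):
    yl=(g[r,290:345,2]-g[r,290:345,0]); print(r,[(i+290,v) for i,v in enumerate(yl) if v>12], t[r,336:346].mean(1).round().tolist())
for cc in (260,285,310): print(cc,t[190:235,cc].mean(1).round().astype(int).tolist())
E
```

```text
red rows 196 229 cols 254 270
200 [(300, np.int64(45)), (301, np.int64(37)), (330, np.int64(45)), (331, np.int64(35))] [133.0, 132.0, 131.0, 132.0, 131.0, 131.0, 132.0, 131.0, 131.0, 130.0]
206 [(300, np.int64(46)), (301, np.int64(36)), (330, np.int64(46)), (331, np.int64(34))] [132.0, 132.0, 134.0, 131.0, 117.0, 81.0, 71.0, 70.0, 71.0, 72.0]
219 [(300, np.int64(46)), (301, np.int64(36)), (330, np.int64(46)), (331, np.int64(34))] [132.0, 133.0, 132.0, 131.0, 116.0, 81.0, 70.0, 73.0, 73.0, 75.0]
225 [(299, np.int64(13)), (300, np.int64(47)), (301, np.int64(25)), (330, np.int64(46)), (331, np.int64(35))] [131.0, 131.0, 132.0, 131.0, 116.0, 81.0, 70.0, 72.0, 74.0, 73.0]
260 [131, 131, 131, 131, 121, 88, 50, 41, 42, 41, 43, 43, 43, 43, 42, 42, 44, 43, 37, 25, 23, 33, 43, 47, 50, 45, 40, 43, 42, 43, 43, 44, 43, 43, 42, 43, 41, 48, 82, 121, 128, 126, 128, 127, 127]
285 [131, 130, 131, 132, 131, 131, 132, 132, 131, 132, 132, 132, 132, 132, 132, 133, 132, 132, 124, 86, 36, 25, 41, 43, 62, 100, 129, 133, 134, 131, 133, 132, 130, 131, 132, 132, 132, 133, 118, 80, 61, 60, 62, 60, 63]
310 [131, 131, 132, 131, 132, 131, 131, 131, 132, 131, 132, 133, 132, 132, 131, 133, 132, 133, 133, 111, 46, 25, 38, 41, 49, 86, 128, 135, 132, 131, 132, 131, 133, 131, 131, 132, 132, 132, 121, 90, 63, 61, 63, 63, 65]
```

View pics/crop1.png

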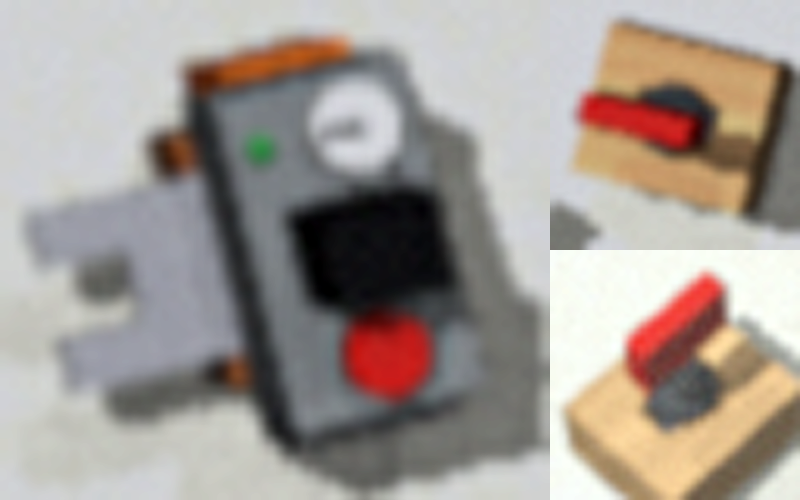

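The crop shows the pod's box-top corners at about (393,237), (412,234), (420,266) and (401,272), and its grip at (409,253). The stud's handle runs from (157,240) to about (175,244), with its long axis roughly 15° off the image rows.

```bash
python3 - <<'E'
from h import *
f=lambda pts,ox,oy,sc:[(ox+(u+.5)/sc-.5,oy+(v+.5)/sc-.5) for u,v in pts]
P=on_z('top',f([(213,95),(405,60),(480,388),(295,445)],372,228,10),.074)
print('box',P.round(4).tolist(),P.mean(0).round(4))
for a,b in((0,1),(1,2),(3,2),(0,3)): d=P[b]-P[a];print(np.linalg.norm(d).round(4),np.degrees(np.arctan2(d[1],d[0])).round(1))
G=on_z('top',f([(430,192),(455,285),(315,310)],372,228,10),.109);print('grip top R-far,R-near,L-near',G.round(4).tolist(),((G[0]+G[2])/2).round(4))
S=on_z('top',f([(32,92),(28,120),(140,148),(150,118)],153,225,6.757),.098);print('stud',S.round(4).tolist())
d=(S[0]+S[1]-S[2]-S[3])/2;print(np.linalg.norm(d),np.degrees(np.arctan2(d[1],d[0])))
B=on_z('top',f([(65,20),(238,68),(200,212),(22,172)],153,225,6.757),.036);print('block',B.round(4).tolist(),B.mean(0).round(4))
for a,b in((0,1),(1,2),(3,2),(0,3)): d=B[b]-B[a];print(np.linalg.norm(d).round(4),np.degrees(np.arctan2(d[1],d[0])).round(1))
# side view top face of handle corners
q=f([(78,95),(158,22),(175,35),(95,115)],232,290,6.25)
Q=on_z('side',q,.098);print('side',Q.round(4).tolist())
R=on_z('top',[(254-.5,195.0),(254-.5,228.3),(300.5,212),(330.5,212),(340.6,212),(340.6,195.),(340.6,228.4)],.06);print('rail',R.round(4).tolist())
# slot mouth edges (top) rows
print('slot',on_z('top',[(285,208.7),(285,214.7),(310,208.9),(310,215.1)],.06).round(4).tolist())
st=state();print(st['ee_pos'],st['tcp_rot'],st['width'],st['ft_force'])
E
```

```text
box [[0.5046, -0.3172, 0.074], [0.515, -0.3749, 0.074], [0.4179, -0.3961, 0.074], [0.4013, -0.3406, 0.074]] [ 0.4597 -0.3572  0.074 ]
0.0586 -79.8
0.0993 -167.6
0.0579 -73.3
0.1059 -167.2
grip top R-far,R-near,L-near [[0.4769, -0.3702, 0.109], [0.4502, -0.3771, 0.109], [0.4432, -0.3364, 0.109]] [ 0.46   -0.3533  0.109 ]
stud [[0.5003, 0.3741, 0.098], [0.4883, 0.3756, 0.098], [0.4764, 0.3268, 0.098], [0.4893, 0.3227, 0.098]]
0.051413255353422754 77.1942009442303
block [[0.5324, 0.3788, 0.036], [0.5108, 0.2994, 0.036], [0.4458, 0.3159, 0.036], [0.4635, 0.3974, 0.036]] [0.4881 0.3479 0.036 ]
0.0823 -105.2
0.0671 165.7
0.0834 -102.2
0.0714 164.9
side [[0.4951, 0.3723, 0.098], [0.4848, 0.3247, 0.098], [0.4749, 0.3269, 0.098], [0.4836, 0.3772, 0.098]]
rail [[0.6303, 0.097, 0.06], [0.5303, 0.0965, 0.06], [0.5793, -0.0441, 0.06], [0.5795, -0.1341, 0.06], [0.5795, -0.1644, 0.06], [0.6307, -0.1648, 0.06], [0.5303, -0.1641, 0.06]]
slot [[0.5892, 0.0023, 0.06], [0.5712, 0.0023, 0.06], [0.5887, -0.0726, 0.06], [0.5701, -0.0726, 0.06]]
[ 0.23102332 -0.58038552  0.23073527] [ 9.82118713e-01  1.88261808e-01 -6.93383723e-05 -5.65306614e-04] 1.000894956975333 [-0.34540931 -0.49199146 -0.11314185]
```

>>> {"fn": "move_arm", "kwargs": {
  "plan": [
    {"travel": [0,0,0],"angular": [0,0,0.152],"jaw": 0.085},
    {"travel": [0.0456,-0.028,0.015],"angular": [0,0,0],"jaw": 0.085},
    {"travel": [0.0456,-0.028,0.015],"angular": [0,0,0],"jaw": 0.085},
    {"travel": [0.0456,-0.028,0.015],"angular": [0,0,0],"jaw": 0.085},
    {"travel": [0.0456,-0.028,0.015],"angular": [0,0,0],"jaw": 0.085}
  ],
  "newtons": 60
}}

```text
t: 0.72
ee_pos: [0.3846, -0.4291, 0.1707]
tcp_rot: [0.994, 0.113, -0.0, -0.0]
ft_force: [0.4, -0.4, 0.2]
width: 0.994
gripper_force: 0.0
```

>>> {"fn": "move_arm", "kwargs": {
  "plan": [
    {"travel": [0.0456,-0.028,0.015],"angular": [0,0,0],"jaw": 0.085},
    {"travel": [0.0456,-0.028,0.015],"angular": [0,0,0],"jaw": 0.085},
    {"travel": [0,0,0],"angular": [0,0,0],"jaw": 0.085}
  ]
}}

```text
t: 1.1
ee_pos: [0.4615, -0.3523, 0.1399]
tcp_rot: [0.993, 0.115, -0.001, -0.001]
ft_force: [-0.8, 0.1, 0.6]
width: 0.996
gripper_force: 0.0
```

>>> {"fn": "move_arm", "kwargs": {
  "plan": [
    {"travel": [-0.002,0.0025,0.032],"angular": [0,0,0],"jaw": 0.085},
    {"travel": [0,0,0.032],"angular": [0,0,0],"jaw": 0.085},
    {"travel": [0,0,0],"angular": [0,0,0],"jaw": 0.03},
    {"travel": [0,0,0],"angular": [0,0,0],"jaw": 0.03},
    {"travel": [0,0,0],"angular": [0,0,0],"jaw": 0.03}
  ],
  "newtons": 80
}}

```text
t: 1.72
ee_pos: [0.459, -0.3589, 0.0788]
tcp_rot: [0.994, 0.113, 0.001, 0.001]
ft_force: [-2.4, 0.0, 9.6]
width: 0.412
gripper_force: 78.4
```

>>> {"fn": "move_arm", "kwargs": {
  "plan": [
    {"travel": [0,0,0],"angular": [0,0,0],"jaw": 0.02},
    {"travel": [0,0,0],"angular": [0,0,0],"jaw": 0.02},
    {"travel": [0,0,0],"angular": [0,0,0],"jaw": 0.02}
  ]
}}

```text
t: 2.1
ee_pos: [0.459, -0.3589, 0.0788]
tcp_rot: [0.994, 0.113, 0.001, 0.001]
ft_force: [-2.1, 0.7, 5.8]
width: 0.399
gripper_force: 79.7
```

>>> {"fn": "move_arm", "kwargs": {
  "plan": [
    {"travel": [0,0,-0.04],"angular": [0,0,0],"jaw": 0.02},
    {"travel": [0,0,-0.04],"angular": [0,0,0.113],"jaw": 0.02},
    {"travel": [0,0,0],"angular": [0,0,0.114],"jaw": 0.02},
    {"travel": [0.008,-0.045,0],"angular": [0,0,0],"jaw": 0.02},
    {"travel": [0.008,-0.045,0],"angular": [0,0,0],"jaw": 0.02}
  ]
}}

```text
t: 2.72
ee_pos: [0.4746, -0.2676, 0.1581]
tcp_rot: [1.0, -0.001, 0.0, 0.0]
ft_force: [-0.1, -0.1, -4.8]
width: 0.403
gripper_force: 82.2
```

>>> {"fn": "move_arm", "kwargs": {
  "plan": [
    {"travel": [0.008,-0.045,0],"angular": [0,0,0],"jaw": 0.02},
    {"travel": [0.008,-0.045,0],"angular": [0,0,0],"jaw": 0.02},
    {"travel": [0.008,-0.045,0],"angular": [0,0,0],"jaw": 0.02},
    {"travel": [0,-0.045,0],"angular": [0,0,0],"jaw": 0.02},
    {"travel": [0,0,0],"angular": [0,0,0],"jaw": 0.02}
  ]
}}

```text
t: 3.35
ee_pos: [0.4983, -0.0858, 0.158]
tcp_rot: [1.0, 0.001, 0.0, -0.0]
ft_force: [0.1, 0.4, -4.4]
width: 0.41
gripper_force: 82.8
```

```bash
python3 - <<'E'
from h import *
t=read_camera('top');s=read_camera('side');cv2.imwrite('pics/top1.png',t);cv2.imwrite('pics/side1.png',s)
st=state();print(st['t'],st['ee_pos'],st['tcp_rot'],st['ft_force'],st['wrist_torque'])
e=st['ee_pos'];print(proj('top',[e]),proj('side',[e]))
u,v=proj('top',[e])[0].astype(int);a=cv2.resize(t[v-30:v+30,u-40:u+40],(400,300),interpolation=cv2.INTER_CUBIC)
u,v=proj('side',[e])[0].astype(int);print(u,v);b=cv2.resize(s[v-45:v+45,u-60:u+60],(800,600),interpolation=cv2.INTER_CUBIC)
cv2.imwrite('pics/crop2.png',np.clip(b*1.5,0,255).astype(np.uint8))
E
```

```text
3.45 [ 0.49884721 -0.08822467  0.15796504] [9.99999719e-01 4.96722605e-04 5.00871824e-04 2.52208192e-04] [ 0.98924085 -1.34565573 -4.49327739] [-0.06436579  0.01668155 -0.00022534]
[[318.30502747 239.31884081]] [[318.97872755 186.91779796]]
318 186
```

View pics/crop2.png

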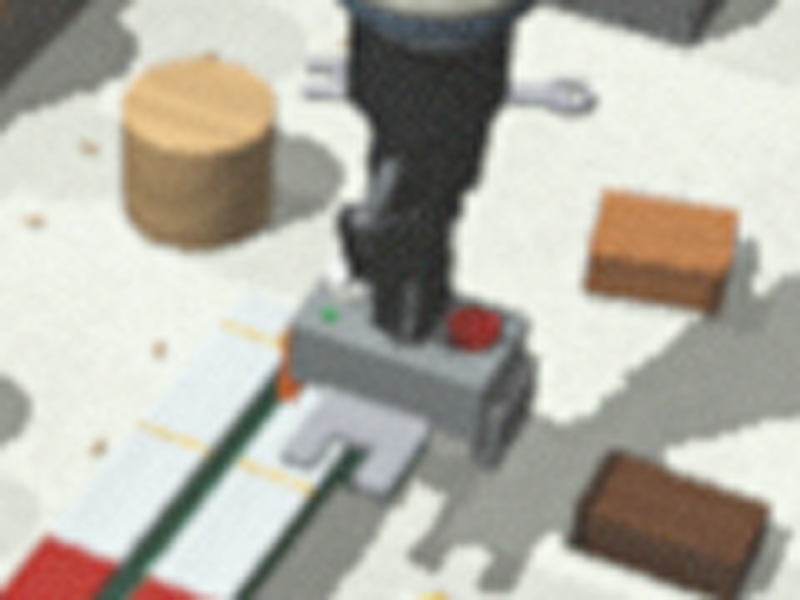

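The side view shows the pod held level, with its fork towards the red end and its +y face corners at crop (290,330) and (485,385). I use those corners to check where the pod sits in the grip.

```bash
python3 - <<'E'
from h import *
f=lambda pts:[(258+(u+.5)/6.667-.5,141+(v+.5)/6.667-.5) for u,v in pts]
for z in (.1512,.1532,.1552): 
  P=on_z('side',f([(291,337),(484,390),(525,325)]),z);print(z,P.round(4).tolist(),(P[:2].mean(0)-[.4988,-.0882,0]).round(4))
c=np.array([.4988,-.0882,.1532])
pr=proj('side',[c+[.052,.03,0],c+[-.052,.03,0],c+[-.052,-.03,0],c+[.052,.03,-.04],c+[-.052,.03,-.04]]);print(((pr-[258,141]+.5)*6.667).round())
t=cv2.imread('pics/top1.png');h=cv2.cvtColor(t,cv2.COLOR_BGR2HSV)
# top view: fork tip + gray box visible edges
pr=proj('top',[c+[.052,.03,0],c+[-.052,.03,0],c+[-.052,-.03,0],c+[.028,.084,-.04],c+[-.028,.084,-.04]]);print(pr.round(1))
E
```

```text
0.1512 [[0.5431, -0.0494, 0.1512], [0.4458, -0.0593, 0.1512], [0.4477, -0.1116, 0.1512]] [-0.0043  0.0339  0.1512]
0.1532 [[0.5421, -0.0473, 0.1532], [0.445, -0.0572, 0.1532], [0.4469, -0.1094, 0.1532]] [-0.0052  0.0359  0.1532]
0.1552 [[0.5411, -0.0453, 0.1552], [0.4443, -0.0551, 0.1552], [0.4461, -0.1072, 0.1552]] [-0.0061  0.038   0.1552]
[[286. 319.]
 [482. 388.]
 [533. 315.]
 [283. 380.]
 [476. 450.]]
[[307.2 220.4]
 [307.3 258.2]
 [329.1 258.3]
 [287.4 229.3]
 [287.4 248.9]]
```

```bash
python3 - <<'E'
import cv2,numpy as np
t=cv2.imread('pics/top1.png')
cv2.imwrite('pics/crop3.png',np.clip(cv2.resize(t[205:275,270:350],(800,700),interpolation=cv2.INTER_CUBIC)[:600]*1.6,0,255).astype(np.uint8))
E
```

```text
(no output)
```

View pics/crop3.png

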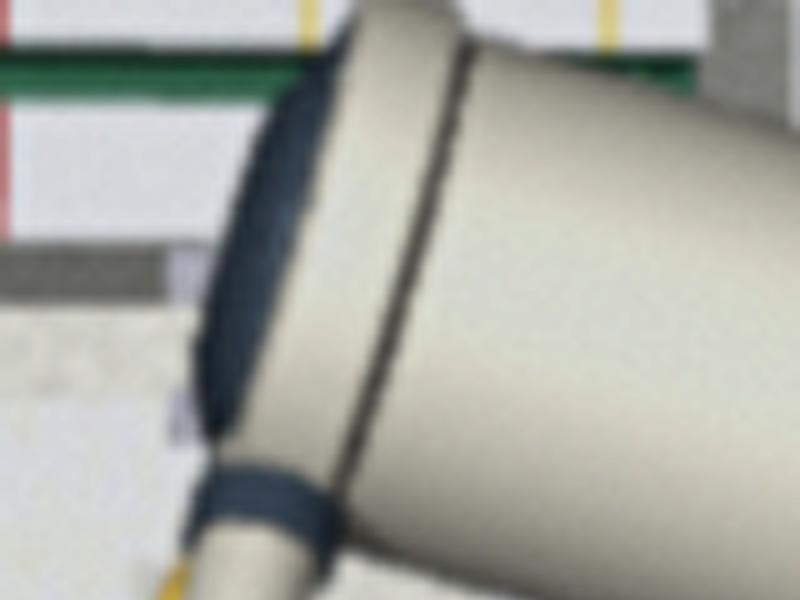

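>>> {"fn": "move_arm", "kwargs": {
  "plan": [
    {"travel": [0,0,0],"angular": [0,0.1745,0],"jaw": 0.02},
    {"travel": [0,0,0],"angular": [0,0.1745,0],"jaw": 0.02},
    {"travel": [0.015,0.001,0.026],"angular": [0,0,0],"jaw": 0.02},
    {"travel": [0.015,0.001,0.026],"angular": [0,0,0],"jaw": 0.02},
    {"travel": [0,0,0],"angular": [0,0,0],"jaw": 0.02}
  ]
}}

```text
t: 4.08
ee_pos: [0.5455, -0.0916, 0.1179]
tcp_rot: [0.985, -0.001, 0.173, 0.0]
ft_force: [-0.7, 0.9, -4.9]
width: 0.412
gripper_force: 82.7
```

```bash
cat > lip.py <<'E'
from h import *
from scipy.spatial.transform import Rotation as R
st=state();r=R.from_quat(st['tcp_rot']).as_matrix();p=np.array(st['ee_pos'])
f=lambda x,z:((p+r@[x,0,.0448-z]-[.5803,-.0893,.06])*1000).round(1)
print(st['t'],p.round(4),'tilt',np.degrees(np.arctan2(r[2,0],r[0,0])).round(2),'yaw',np.degrees(np.arctan2(r[1,0],r[0,0])).round(2),'F',np.round(st['ft_force'],1),'T',np.round(st['wrist_torque'],2))
print('lip',f(-.044,-.0105),'seat',f(0,0),'nose',f(.0455,-.024),'w',st['width'])
E
python3 lip.py
```

```text
4.075 [ 0.5455 -0.0916  0.1179] tilt 19.97 yaw -0.07 F [-0.7  0.9 -4.9] T [-0.01  0.51  0.01]
lip [-57.3  -2.3  -9.1] seat [-19.5  -2.4  15.8] nose [31.5 -2.4  8.8] w 0.41249799642667623
```

>>> {"fn": "move_arm", "kwargs": {
  "plan": [
    {"travel": [0.0005,-0.001,-0.0014],"angular": [0,0,0],"jaw": 0.02},
    {"travel": [0.004,0,0.0015],"angular": [0,0,0],"jaw": 0.02},
    {"travel": [0.004,0,0.0015],"angular": [0,0,0],"jaw": 0.02},
    {"travel": [0.003,0,0.0011],"angular": [0,0,0],"jaw": 0.02},
    {"travel": [0,0,0],"angular": [0,0,0],"jaw": 0.02}
  ]
}}

```text
t: 4.7
ee_pos: [0.5566, -0.0893, 0.1202]
tcp_rot: [0.985, 0.0, 0.174, 0.0]
ft_force: [-0.6, -0.1, -4.8]
width: 0.406
gripper_force: 82.7
```

```bash
python3 lip.py
```

```text
4.7 [ 0.5566 -0.0893  0.1202] tilt 20.01 yaw 0.01 F [-0.6 -0.1 -4.8] T [-0.03  0.48 -0.03]
lip [-46.1  -0.1  -6.9] seat [-8.4 -0.1 18.1] nose [42.6 -0.  11.1] w 0.40648648511261065
```

>>> {"fn": "move_arm", "kwargs": {
  "plan": [
    {"travel": [0.0022,0,0.0012],"angular": [0,0,0],"jaw": 0.02},
    {"travel": [0.0007,0,-0.0019],"angular": [0,0,0],"jaw": 0.02},
    {"travel": [0,0,0],"angular": [0,0,0],"jaw": 0.02}
  ]
}}

```text
t: 5.08
ee_pos: [0.5582, -0.0892, 0.1213]
tcp_rot: [0.985, -0.0, 0.173, -0.0]
ft_force: [-1.1, -0.8, -12.2]
width: 0.405
gripper_force: 82.2
```

```bash
python3 lip.py
```

```text
5.075 [ 0.5582 -0.0892  0.1213] tilt 19.93 yaw -0.02 F [ -1.1  -0.8 -12.2] T [-0.03  0.88 -0.07]
lip [-44.6   0.1  -5.7] seat [-6.8  0.1 19.2] nose [44.2  0.1 12.2] w 0.4048229505203211
```

>>> {"fn": "move_arm", "kwargs": {
  "plan": [
    {"travel": [0.0042,0,0.0058],"angular": [0,-0.0873,0],"jaw": 0.02},
    {"travel": [0.0046,0,0.0051],"angular": [0,-0.0873,0],"jaw": 0.02},
    {"travel": [0,0,0],"angular": [0,0,0],"jaw": 0.02}
  ]
}}

```text
t: 5.45
ee_pos: [0.5706, -0.0893, 0.1135]
tcp_rot: [0.996, 0.0, 0.086, -0.0]
ft_force: [-4.5, -2.6, -3.0]
width: 0.407
gripper_force: 83.4
```

```bash
python3 lip.py
```

```text
5.45 [ 0.5706 -0.0893  0.1135] tilt 9.88 yaw 0.03 F [-4.5 -2.6 -3. ] T [-0.37  1.42  0.02]
lip [-43.6  -0.   -8.5] seat [-2.   0.   9.4] nose [46.9  0.  -6.4] w 0.4074731991966913
```

>>> {"fn": "move_arm", "kwargs": {
  "plan": [
    {"travel": [0.0042,0,0.0051],"angular": [0,-0.0873,0],"jaw": 0.02},
    {"travel": [0.0045,0,0.005],"angular": [0,-0.0873,0],"jaw": 0.02},
    {"travel": [0,0,0.001],"angular": [0,0,0],"jaw": 0.02},
    {"travel": [0,0,0],"angular": [0,0,0],"jaw": 0.02}
  ]
}}

```text
t: 5.95
ee_pos: [0.5802, -0.0889, 0.1051]
tcp_rot: [1.0, 0.0, 0.0, -0.0]
ft_force: [-9.7, 3.8, 15.7]
width: 0.409
gripper_force: 85.9
```

```bash
python3 lip.py
```

```text
5.95 [ 0.5802 -0.0889  0.1051] tilt 0.04 yaw 0.02 F [-9.7  3.8 15.7] T [0.37 1.8  0.04]
lip [-44.    0.4 -10.3] seat [-0.1  0.4  0.3] nose [ 45.5   0.4 -23.7] w 0.4090781548194843
```

>>> {"fn": "move_arm", "kwargs": {
  "plan": [
    {"travel": [0,0,0.0015],"angular": [0,-0.03,0],"jaw": 0.02},
    {"travel": [0,0,0.0005],"angular": [0,-0.02,0],"jaw": 0.02},
    {"travel": [0,0,0],"angular": [0,0,0],"jaw": 0.02}
  ]
}}

```text
t: 6.32
ee_pos: [0.5797, -0.0888, 0.1047]
tcp_rot: [1.0, 0.0, -0.025, -0.0]
ft_force: [-23.4, 5.1, 46.8]
width: 0.408
gripper_force: 91.1
```

```bash
python3 lip.py
```

```text
6.325 [ 0.5797 -0.0888  0.1047] tilt -2.84 yaw 0.02 F [-23.4   5.1  46.8] T [0.91 3.09 0.1 ]
lip [-47.3   0.5  -8.3] seat [-2.8  0.5 -0. ] nose [ 41.4   0.5 -26.3] w 0.40765968541927955
```

>>> {"fn": "move_arm", "kwargs": {
  "plan": [
    {"travel": [0,0,-0.003],"angular": [0,0.05,0],"jaw": 0.02},
    {"travel": [0,0,0],"angular": [0,0,0],"jaw": 0.02},
    {"travel": [0,0,0],"angular": [0,0,0],"jaw": 0.085},
    {"travel": [0,0,0],"angular": [0,0,0],"jaw": 0.085},
    {"travel": [0,0,0],"angular": [0,0,0],"jaw": 0.085}
  ]
}}

```text
t: 6.95
ee_pos: [0.5811, -0.0895, 0.1052]
tcp_rot: [1.0, -0.0, 0.0, 0.0]
ft_force: [-1.1, 0.2, 0.4]
width: 0.992
gripper_force: 0.0
```

>>> {"fn": "move_arm", "kwargs": {
  "plan": [
    {"travel": [0,0,-0.05],"angular": [0,0,0],"jaw": 0.085},
    {"travel": [0,0,-0.03],"angular": [0,0,0],"jaw": 0.085},
    {"travel": [-0.03,-0.055,0],"angular": [0,0,0],"jaw": 0.085},
    {"travel": [-0.03,-0.055,0],"angular": [0,0,0],"jaw": 0.085},
    {"travel": [-0.02,-0.055,0],"angular": [0,0,0],"jaw": 0.085}
  ]
}}

```text
t: 7.58
ee_pos: [0.4997, 0.0767, 0.1853]
tcp_rot: [1.0, -0.0, 0.0, -0.0]
ft_force: [1.5, 0.6, -0.4]
width: 0.996
gripper_force: 0.0
```

>>> {"fn": "move_arm", "kwargs": {
  "plan": [
    {"travel": [-0.01,-0.06,0],"angular": [0,0,0],"jaw": 0.085},
    {"travel": [0,-0.06,0],"angular": [0,0,0],"jaw": 0.085},
    {"travel": [0,-0.06,0],"angular": [0,0,0],"jaw": 0.085}
  ]
}}

```text
t: 7.95
ee_pos: [0.4908, 0.2576, 0.1854]
tcp_rot: [1.0, -0.0, 0.0, -0.0]
ft_force: [0.6, -1.0, -0.7]
width: 0.996
gripper_force: 0.0
```

```bash
python3 - <<'E'
from h import *
t=read_camera('top');s=read_camera('side');cv2.imwrite('pics/top2.png',t);cv2.imwrite('pics/side2.png',s)
a=cv2.resize(t[190:240,245:345],(800,400),interpolation=cv2.INTER_CUBIC)
b=cv2.resize(s[170:250,250:410],(400,200),interpolation=cv2.INTER_CUBIC)
b=cv2.resize(s[185:215,260:360],(800,240),interpolation=cv2.INTER_CUBIC)
c=np.array([.5803,-.0893,.06]);print(proj('top',[c+[.052,.03,.04],c+[-.052,.03,.04],c+[-.052,-.03,.04],c+[.052,-.03,.04],c+[.028,.084,.006],c+[-.028,.084,.006],c+[0,.064,.0]]).round(1).tolist())
u,v=proj('side',[c+[.05,0,.02]])[0].astype(int)
b=cv2.resize(s[v-25:v+35,u-60:u+80],(467,200),interpolation=cv2.INTER_CUBIC)
o=np.zeros((600,800,3),np.uint8);o[:400]=a;o[400:,:467]=b
cv2.imwrite('pics/crop4.png',np.clip(o*1.6,0,255).astype(np.uint8));print(u,v,state()['ee_pos'])
E
```

```text
[[306.4, 193.0], [306.4, 228.9], [327.2, 228.9], [327.0, 193.1], [287.6, 202.2], [287.6, 220.9], [294.2, 211.7]]
283 192 [0.49072917 0.26055696 0.18519688]
```

View pics/crop4.png

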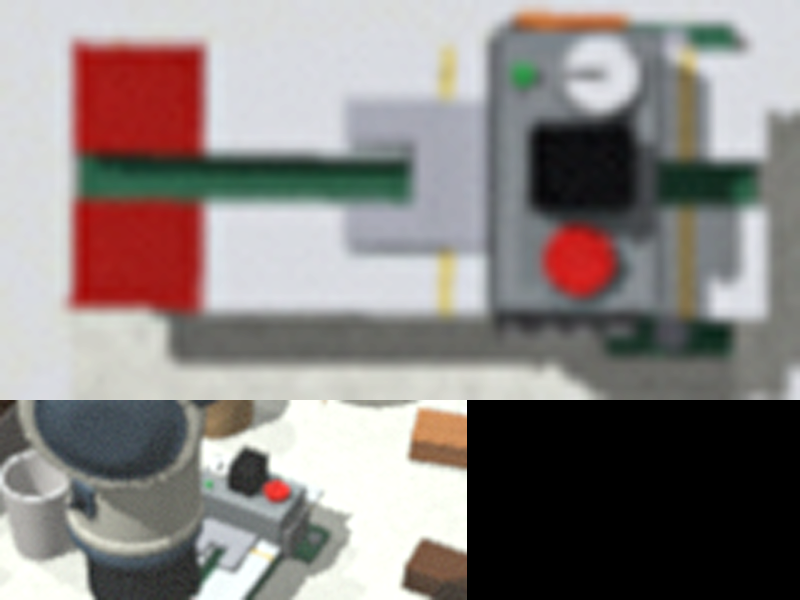

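The top crop shows the fork tip at column 287.7 and the box rows at 193–229. Both match the flat, home prediction to within half a pixel, so the pod is seated. Next is the stud.

>>> {"fn": "move_arm", "kwargs": {
  "plan": [
    {"travel": [-0.002,-0.045,0],"angular": [0,0,0],"jaw": 0.07},
    {"travel": [-0.002,-0.0445,0],"angular": [0,0,0],"jaw": 0.07},
    {"travel": [0,0,0.009],"angular": [0,0,-0.167],"jaw": 0.07},
    {"travel": [0,0,0.009],"angular": [0,0,-0.167],"jaw": 0.07},
    {"travel": [0,0,0.009],"angular": [0,0,-0.167],"jaw": 0.07}
  ]
}}

```text
t: 8.68
ee_pos: [0.487, 0.3447, 0.1578]
tcp_rot: [0.968, 0.25, 0.0, -0.0]
ft_force: [-1.4, -0.3, 0.0]
width: 0.821
gripper_force: 0.0
```

>>> {"fn": "move_arm", "kwargs": {
  "plan": [
    {"travel": [0,0,0.009],"angular": [0,0,-0.167],"jaw": 0.07},
    {"travel": [0,0,0.009],"angular": [0,0,-0.167],"jaw": 0.07},
    {"travel": [0,0,0.009],"angular": [0,0,-0.167],"jaw": 0.07},
    {"travel": [0,0,0.009],"angular": [0,0,-0.167],"jaw": 0.07},
    {"travel": [0,0,0],"angular": [0,0,-0.167],"jaw": 0.07}
  ]
}}

```text
t: 9.3
ee_pos: [0.4868, 0.3444, 0.1214]
tcp_rot: [0.783, 0.621, -0.001, -0.0]
ft_force: [0.9, 0.3, 0.2]
width: 0.815
gripper_force: 0.0
```

>>> {"fn": "move_arm", "kwargs": {
  "plan": [
    {"travel": [0,0,0],"angular": [0,0,0],"jaw": 0.07}
  ]
}}

```text
t: 9.43
ee_pos: [0.4871, 0.3446, 0.122]
tcp_rot: [0.785, 0.619, -0.0, -0.0]
ft_force: [0.6, 0.6, -0.3]
width: 0.827
gripper_force: 0.0
```

```bash
python3 lip.py|head -1; python3 - <<'E'
from h import *
s=read_camera('side');cv2.imwrite('pics/side3.png',s)
cv2.imwrite('pics/crop5.png',np.clip(cv2.resize(s[265:340,200:300],(800,600),interpolation=cv2.INTER_CUBIC)*1.5,0,255).astype(np.uint8))
e=np.array(state()['ee_pos']);print(((proj('side',[e,e-[0,0,.045]])-[200,265])*8).round())
E
```

```text
9.425 [0.4871 0.3446 0.122 ] tilt -0.0 yaw 76.48 F [ 0.6  0.6 -0.3] T [-0.03 -0.05  0.04]
[[414. 223.]
 [421. 302.]]
```

View pics/crop5.png

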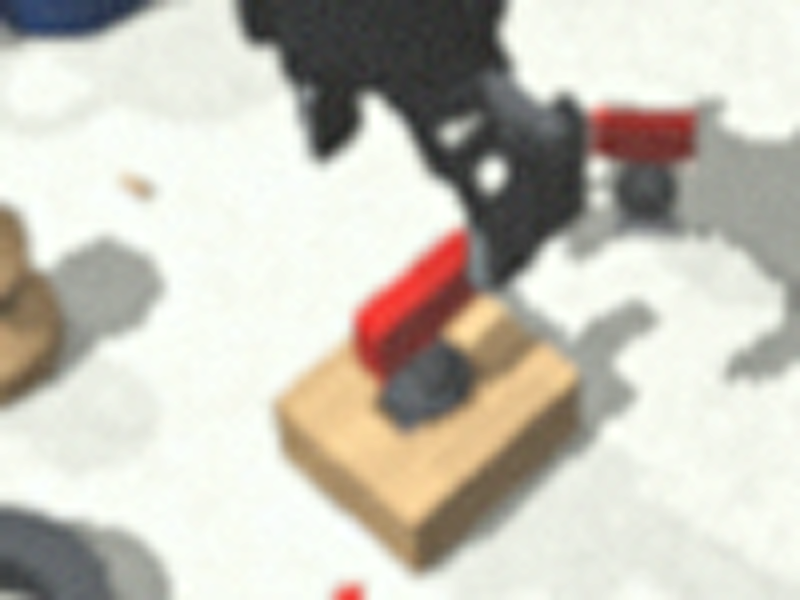

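The crop shows the handle centred near (415,305), right under the predicted TCP point (421,302) and between the fingers. I descend and grip.

>>> {"fn": "move_arm", "kwargs": {
  "plan": [
    {"travel": [0.003,0,0.03],"angular": [0,0,0],"jaw": 0.07},
    {"travel": [0,0,0.028],"angular": [0,0,0],"jaw": 0.07},
    {"travel": [0,0,0],"angular": [0,0,0],"jaw": 0.0},
    {"travel": [0,0,0],"angular": [0,0,0],"jaw": 0.0},
    {"travel": [0,0,0],"angular": [0,0,0],"jaw": 0.0}
  ],
  "newtons": 60
}}

```text
t: 10.1
ee_pos: [0.4881, 0.3481, 0.0653]
tcp_rot: [0.785, 0.619, 0.001, 0.0]
ft_force: [-0.2, -0.3, 1.3]
width: 0.185
gripper_force: 0.0
```

>>> {"fn": "move_arm", "kwargs": {
  "plan": [
    {"travel": [0,0,0],"angular": [0,0,0],"jaw": 0.0},
    {"travel": [0,0,0],"angular": [0,0,0],"jaw": 0.0}
  ]
}}

```text
t: 10.35
ee_pos: [0.4878, 0.3482, 0.0652]
tcp_rot: [0.785, 0.619, 0.001, -0.0]
ft_force: [-1.9, 1.6, 6.6]
width: 0.154
gripper_force: 59.7
```

>>> {"fn": "move_arm", "kwargs": {
  "plan": [
    {"travel": [0,0,-0.03],"angular": [0,0,0],"jaw": 0.0},
    {"travel": [0,0,-0.04],"angular": [0,0,0],"jaw": 0.0},
    {"travel": [0,0,-0.03],"angular": [0,0,-0.118],"jaw": 0.0},
    {"travel": [0,0,0],"angular": [0,0,-0.118],"jaw": 0.0},
    {"travel": [-0.048,0.0154,0],"angular": [0,0,0],"jaw": 0.0}
  ]
}}

```text
t: 10.98
ee_pos: [0.5029, 0.3015, 0.1652]
tcp_rot: [0.705, 0.709, 0.001, 0.0]
ft_force: [1.1, 0.2, -2.6]
width: 0.157
gripper_force: 58.6
```

>>> {"fn": "move_arm", "kwargs": {
  "plan": [
    {"travel": [-0.048,0.0154,0],"angular": [0,0,0],"jaw": 0.0},
    {"travel": [-0.048,0.0154,0],"angular": [0,0,0],"jaw": 0.0},
    {"travel": [-0.048,0.0154,0],"angular": [0,0,0],"jaw": 0.0},
    {"travel": [-0.048,0.0154,0],"angular": [0,0,0],"jaw": 0.0},
    {"travel": [-0.0475,0.0154,0],"angular": [0,0,0],"jaw": 0.0}
  ]
}}

```text
t: 11.6
ee_pos: [0.5807, 0.0587, 0.1647]
tcp_rot: [0.707, 0.707, 0.0, 0.0]
ft_force: [0.1, 0.3, -2.4]
width: 0.156
gripper_force: 58.6
```

>>> {"fn": "move_arm", "kwargs": {
  "plan": [
    {"travel": [0,0,0],"angular": [0,0,0],"jaw": 0.0}
  ]
}}

```text
t: 11.72
ee_pos: [0.5813, 0.0573, 0.1646]
tcp_rot: [0.708, 0.706, 0.0, 0.001]
ft_force: [-0.5, 0.2, -1.9]
width: 0.152
gripper_force: 58.7
```

```bash
python3 lip.py|head -1; python3 - <<'E'
from h import *
s=read_camera('side');t=read_camera('top');cv2.imwrite('pics/side4.png',s);cv2.imwrite('pics/top4.png',t)
e=np.array(state()['ee_pos']);p=proj('side',[e,e+[0,0,.019-.09+.015],e+[0,0,.019-.075],[.5803,.0607,.06]]);u,v=p[1].astype(int)
print(((p-[u-50,v-38])*8).round())
cv2.imwrite('pics/crop6.png',np.clip(cv2.resize(s[v-38:v+37,u-50:u+50],(800,600),interpolation=cv2.INTER_CUBIC)*1.5,0,255).astype(np.uint8))
E
```

```text
11.725 [0.5813 0.0573 0.1646] tilt -10.44 yaw 89.83 F [-0.5  0.2 -1.9] T [0.01 0.01 0.05]
[[402. 206.]
 [405. 310.]
 [405. 310.]
 [405. 396.]]
```

View pics/crop6.png

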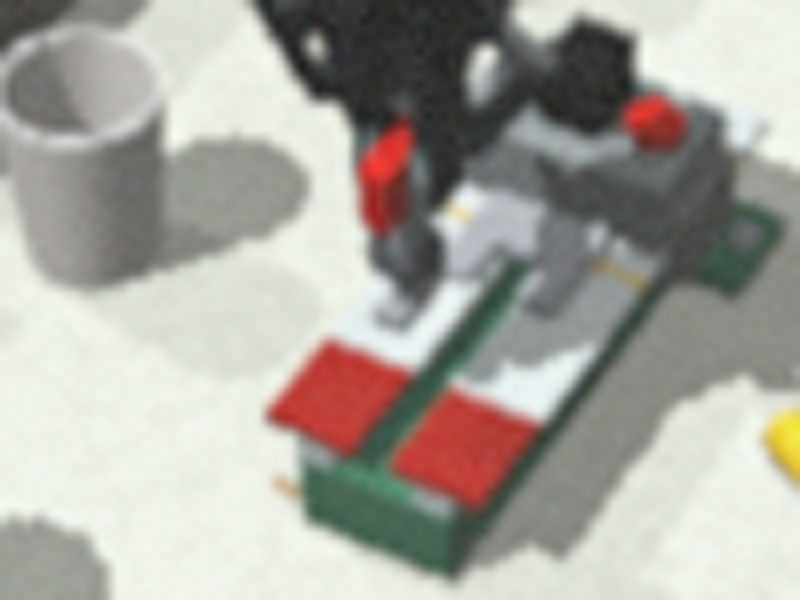

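>>> {"fn": "move_arm", "kwargs": {
  "plan": [
    {"travel": [0.003,-0.001,0.025],"angular": [0,0,0.003],"jaw": 0.0},
    {"travel": [0,0,0.014],"angular": [0,0,0],"jaw": 0.0},
    {"travel": [0,0,0.007],"angular": [0,0,0],"jaw": 0.0},
    {"travel": [0,0,0.007],"angular": [0,0,0],"jaw": 0.0},
    {"travel": [0,0,0],"angular": [0,0,0],"jaw": 0.0}
  ]
}}

```text
t: 12.45
ee_pos: [0.5791, 0.0634, 0.1109]
tcp_rot: [0.708, 0.706, -0.0, -0.0]
ft_force: [0.3, 0.3, -1.7]
width: 0.157
gripper_force: 58.7
```

>>> {"fn": "move_arm", "kwargs": {
  "plan": [
    {"travel": [0,0.001,0.004],"angular": [0,0,0],"jaw": 0.0},
    {"travel": [0,0,0.004],"angular": [0,0,0],"jaw": 0.0},
    {"travel": [0,0,0.003],"angular": [0,0,0],"jaw": 0.0},
    {"travel": [0,0,0],"angular": [0,0,0],"jaw": 0.0}
  ]
}}

```text
t: 12.95
ee_pos: [0.5803, 0.0634, 0.0999]
tcp_rot: [0.708, 0.706, -0.0, -0.0]
ft_force: [-0.4, -0.2, -1.1]
width: 0.154
gripper_force: 58.7
```

>>> {"fn": "move_arm", "kwargs": {
  "plan": [
    {"travel": [0,0,0.001],"angular": [0,0,0],"jaw": 0.0},
    {"travel": [0,0,0.001],"angular": [0,0,0],"jaw": 0.0},
    {"travel": [0,0,0],"angular": [0,0,0],"jaw": 0.0}
  ]
}}

```text
t: 13.32
ee_pos: [0.5802, 0.0634, 0.0981]
tcp_rot: [0.708, 0.706, -0.0, -0.0]
ft_force: [0.0, -0.6, -1.4]
width: 0.155
gripper_force: 58.7
```

>>> {"fn": "move_arm", "kwargs": {
  "plan": [
    {"travel": [0,0,0.001],"angular": [0,0,0],"jaw": 0.0},
    {"travel": [0,0,0.001],"angular": [0,0,0],"jaw": 0.0},
    {"travel": [0,0,0],"angular": [0,0,0],"jaw": 0.0}
  ]
}}

```text
t: 13.7
ee_pos: [0.5804, 0.0634, 0.0972]
tcp_rot: [0.708, 0.706, 0.0, 0.0]
ft_force: [-4.3, 0.2, 18.0]
width: 0.157
gripper_force: 61.7
```

>>> {"fn": "move_arm", "kwargs": {
  "plan": [
    {"travel": [0,0,-0.0013],"angular": [0,0,0],"jaw": 0.0},
    {"travel": [-0.03,0,0],"angular": [0,0,0],"jaw": 0.0},
    {"travel": [-0.03,0,0],"angular": [0,0,0],"jaw": 0.0},
    {"travel": [-0.022,0,0],"angular": [0,0,0],"jaw": 0.0},
    {"travel": [0,0,0],"angular": [0,0,0],"jaw": 0.0}
  ]
}}

```text
t: 14.32
ee_pos: [0.5801, -0.0198, 0.0973]
tcp_rot: [0.708, 0.706, -0.0, -0.0]
ft_force: [-0.1, 0.8, -1.4]
width: 0.159
gripper_force: 58.7
```

>>> {"fn": "move_arm", "kwargs": {
  "plan": [
    {"travel": [-0.003,0,0],"angular": [0,0,0],"jaw": 0.0},
    {"travel": [-0.003,0,0],"angular": [0,0,0],"jaw": 0.0},
    {"travel": [0,0,0],"angular": [0,0,0],"jaw": 0.0}
  ]
}}

```text
t: 14.7
ee_pos: [0.58, -0.0243, 0.0974]
tcp_rot: [0.708, 0.707, -0.0, -0.0]
ft_force: [0.1, -0.3, -1.4]
width: 0.154
gripper_force: 58.7
```

>>> {"fn": "move_arm", "kwargs": {
  "plan": [
    {"travel": [-0.0015,0,0],"angular": [0,0,0],"jaw": 0.0},
    {"travel": [-0.0015,0,0],"angular": [0,0,0],"jaw": 0.0},
    {"travel": [0,0,0],"angular": [0,0,0],"jaw": 0.0}
  ]
}}

```text
t: 15.08
ee_pos: [0.58, -0.0275, 0.0973]
tcp_rot: [0.708, 0.706, -0.0, -0.0]
ft_force: [-0.0, 2.2, -1.2]
width: 0.155
gripper_force: 58.7
```

>>> {"fn": "move_arm", "kwargs": {
  "plan": [
    {"travel": [0.0025,-0.001,0],"angular": [0,0,0],"jaw": 0.0},
    {"travel": [0,0,0],"angular": [0,0,0.1745],"jaw": 0.0},
    {"travel": [0,0,0],"angular": [0,0,0.1745],"jaw": 0.0},
    {"travel": [0,0,0],"angular": [0,0,0.1745],"jaw": 0.0},
    {"travel": [0,0,0],"angular": [0,0,0.1745],"jaw": 0.0}
  ]
}}

```text
t: 15.7
ee_pos: [0.5789, -0.025, 0.0974]
tcp_rot: [0.908, 0.419, -0.0, -0.0]
ft_force: [-1.3, 0.4, -1.3]
width: 0.156
gripper_force: 58.6
```

>>> {"fn": "move_arm", "kwargs": {
  "plan": [
    {"travel": [0,0,0],"angular": [0,0,0.1745],"jaw": 0.0},
    {"travel": [0,0,0],"angular": [0,0,0.1745],"jaw": 0.0},
    {"travel": [0,0,0],"angular": [0,0,0.1745],"jaw": 0.0},
    {"travel": [0,0,0],"angular": [0,0,0.1745],"jaw": 0.0},
    {"travel": [0,0,0],"angular": [0,0,0.1745],"jaw": 0.0}
  ]
}}

```text
t: 16.32
ee_pos: [0.5782, -0.0245, 0.0973]
tcp_rot: [1.0, -0.004, -0.001, -0.0]
ft_force: [-3.3, 5.3, 2.4]
width: 0.158
gripper_force: 59.2
```

>>> {"fn": "move_arm", "kwargs": {
  "plan": [
    {"travel": [0,0,0],"angular": [0,0,0],"jaw": 0.0},
    {"travel": [0,0,0],"angular": [0,0,0],"jaw": 0.0}
  ]
}}

```text
t: 16.58
ee_pos: [0.5782, -0.0248, 0.0973]
tcp_rot: [1.0, 0.0, -0.001, -0.0]
ft_force: [-3.9, 3.6, 2.2]
width: 0.151
gripper_force: 59.2
```

```bash
python3 lip.py|head -1
```

```text
16.575 [ 0.5782 -0.0248  0.0973] tilt -0.09 yaw 0.05 F [-3.9  3.6  2.2] T [0.75 0.97 0.01]
```

>>> {"fn": "move_arm", "kwargs": {
  "plan": [
    {"travel": [-0.001,-0.001,0],"angular": [0,0,0],"jaw": 0.0},
    {"travel": [0,0,0],"angular": [0,0,0],"jaw": 0.0}
  ]
}}

```text
t: 16.82
ee_pos: [0.578, -0.0241, 0.0973]
tcp_rot: [1.0, -0.0, -0.0, 0.0]
ft_force: [-1.5, -0.6, -2.0]
width: 0.152
gripper_force: 58.6
```

>>> {"fn": "move_arm", "kwargs": {
  "plan": [
    {"travel": [0,0,0],"angular": [0,0,0],"jaw": 0.027},
    {"travel": [0,0,0],"angular": [0,0,0],"jaw": 0.027},
    {"travel": [0,0,0],"angular": [0,0,0],"jaw": 0.027}
  ]
}}

```text
t: 17.2
ee_pos: [0.5782, -0.0242, 0.0975]
tcp_rot: [1.0, -0.001, 0.0, 0.0]
ft_force: [0.4, -0.7, 0.3]
width: 0.315
gripper_force: 0.0
```

Released; I retreat straight up, then back clear of the view, and check.

>>> {"fn": "move_arm", "kwargs": {
  "plan": [
    {"travel": [0,0,-0.02],"angular": [0,0,0],"jaw": 0.027},
    {"travel": [0,0,-0.04],"angular": [0,0,0],"jaw": 0.027},
    {"travel": [0,0,-0.05],"angular": [0,0,0],"jaw": 0.027},
    {"travel": [-0.03,0.05,0],"angular": [0,0,0],"jaw": 0.027},
    {"travel": [-0.03,0.05,0],"angular": [0,0,0],"jaw": 0.027}
  ]
}}

```text
t: 17.82
ee_pos: [0.5175, -0.1249, 0.2081]
tcp_rot: [1.0, 0.0, 0.001, 0.0]
ft_force: [0.1, -0.4, 0.2]
width: 0.314
gripper_force: 0.0
```

>>> {"fn": "move_arm", "kwargs": {
  "plan": [
    {"travel": [-0.03,0.05,0],"angular": [0,0,0],"jaw": 0.027},
    {"travel": [-0.03,0.05,0],"angular": [0,0,0],"jaw": 0.027},
    {"travel": [0,0.06,0],"angular": [0,0,0],"jaw": 0.027},
    {"travel": [0,0.06,0],"angular": [0,0,0],"jaw": 0.027},
    {"travel": [0,0,0],"angular": [0,0,0],"jaw": 0.027}
  ]
}}

```text
t: 18.45
ee_pos: [0.4573, -0.3479, 0.2073]
tcp_rot: [1.0, -0.003, 0.0, 0.001]
ft_force: [-0.2, 0.7, 0.6]
width: 0.318
gripper_force: 0.0
```

```bash
python3 - <<'E'
from h import *
t=read_camera('top');s=read_camera('side')
a=cv2.resize(t[185:240,250:340],(400,244),interpolation=cv2.INTER_CUBIC);b=cv2.resize(s[165:255,240:360],(800,600),interpolation=cv2.INTER_CUBIC)
o=np.zeros((600,800,3),np.uint8);o[:300]=cv2.resize(t[190:235,265:335],(800,514))[60:360];
o[300:,:400]=cv2.resize(s[180:240,255:335],(400,300),interpolation=cv2.INTER_CUBIC);cv2.imwrite('pics/crop7.png',np.clip(o*1.6,0,255).astype(np.uint8))
c=np.array([.5803,-.0253,.132]);p=proj('top',[c,c+[.025,0,0],c-[.025,0,0]]);print(p,(p-[265,190])*11.43-[0,60]);print(((proj('side',[c,c+[.025,0,0],c-[.025,0,0]])-[255,180])*5+[0,300]).round())
h=cv2.cvtColor(t,cv2.COLOR_BGR2HSV);m=(((h[...,0]<6)|(h[...,0]>174))&(h[...,1]>150)&(h[...,2]>60)).astype(np.uint8)
n,l,st,ce=cv2.connectedComponentsWithStats(m)
for i in range(1,n):
  if st[i,4]>20 and 275<ce[i][0]<340: print(st[i],ce[i],cv2.minAreaRect(np.argwhere(l==i)[:,::-1].astype(np.float32)))
E
```

```text
[[295.03877276 210.21580474]
 [295.03465928 201.36851135]
 [295.04209624 219.08435905]] [[343.34317269 171.06664821]
 [343.29615558  69.94208476]
 [343.38116001 272.43422397]]
[[162. 381.]
 [128. 369.]
 [196. 394.]]
[292 202   6  17  83] [294.48192771 210.09638554] ((294.5, 210.0), (16.0, 5.0), 90.0)
[313 218   9   9  61] [317.1147541  221.98360656] ((317.0, 222.0), (8.0, 8.0), 90.0)
```

View pics/crop7.png

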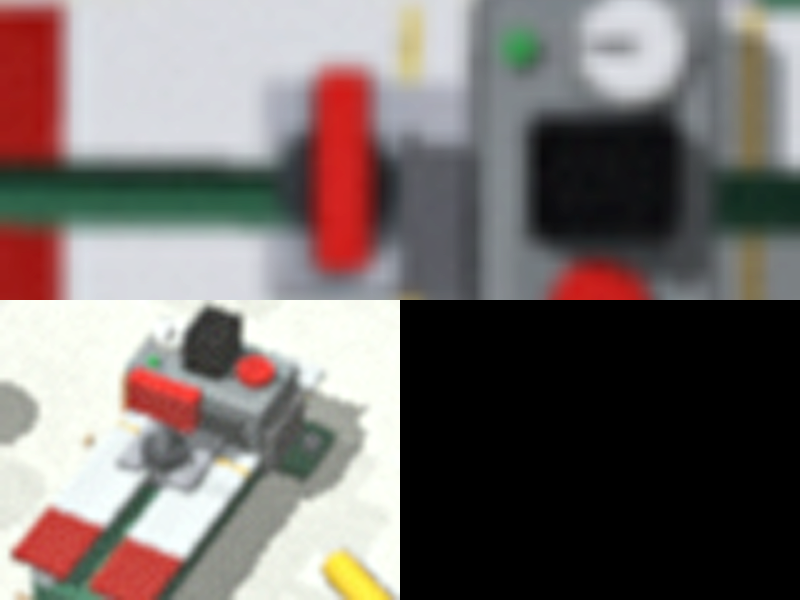

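The stud stands square across the slot at (294.5,210), about 1.5 mm from its home point. The pod is flat between the lines. I hand the job in.

```bash
python3 -c "
from workcell import finish_job
print(finish_job())"
```

```text
the job is handed in; nothing more can be done
None
```

I clipped the pod flat onto the rail between the yellow lines, then slid the stud home in its fork and locked it with a quarter turn. The job is handed in at about 18.5 s, but no verdict came back. The last pictures show both parts in place; the foot's click I judged only from the pod sitting flat under a 47 N press.

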